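# Open the bench valve by one turn

## Robot

A 7-joint arm with a two-finger parallel gripper is mounted at the origin on a cart in front of the work surface, level with it; the furniture and walls round the work are solid. World frame = base frame: x ahead of the robot, y to its left, z up, the work surface at z = 0. Lengths are in m, angles in degrees, forces in N, time in s.
With the tool pointing down it reaches from about 0.4 to 0.9 m from the base axis. Payload 5.6 kg.
Tool frame: the origin (TCP) lies at the very end of the fingers, on their centre line; the grasp point (between the pads) lies 19 mm behind it; y points along the fingers, x is the direction in which the jaws open and shut, and the axes are right-handed (so a half turn about y gives the same grasp; the last joint's range is limited). The gripper opens to 92 mm and grips with 3 to 60 N. Pads are 20 mm wide; open, the fingers measure 128 mm over their backs; the gripper's body (75 mm by 189 mm) begins 69 mm behind the grasp point.
Start: joints at [-78.553, 26.786, -0.665, 91.828, 0.344, 61.387, -3.226], TCP at [0.156, 0.631, 0.215] pointing down, gripper open.
Joint ranges: [-144.91, 144.91], [-17.63, 115.5], [-89.93, 88.59], [15.96, 139.68], [-74.01, 254.01], [8.47, 105.57], [-167.45, 167.45]. Speed limits (degrees/s): [147.25, 147.25, 180, 180, 180, 180, 180].

## Interface

Orientations are given as [roll, pitch, yaw] about the fixed x, y, z axes, in that order (R = Rz(yaw) Ry(pitch) Rx(roll)).
In Python, from bench import state, vision, r gives the robot as it stands.
- The arm moves only by the shell command python3 -m creep 'ROWS' [FORCE]. ROWS is JSON, a list of rows, each a list of 3 entries, a list of its own where there are three numbers: the shift along the tool's x, y, z in m, then the turn about the tool's y in degrees, then the gripper's target within -1 to 1 (shut at 1, half-way at 0, fully open at -1). In form: [[[dx, dy, dz], twist, grip], ...]. A call has 1 to 20 rows; each row is the pose to reach, as a shift and turn from the pose commanded when the call began, along the tool's axes at that moment; what a row does not reach only later rows make up. A row lasts 1/8 s, in which the tool goes at most 62.5 mm and 10.7 degrees, less where a joint would pass 70% of its speed; a pose out of reach is approached as far as the arm can. A call with a gripper value outside its range is refused whole. The fingers move at their own pace and stop on an object; FORCE is the grip in N (left out, the last holds). Time passes only in rows, so rows that repeat a pose let the fingers close. It gives the time, the measured TCP pose, the force and the opening at its end, in the units of the state.
- state(): the state, without advancing time (a new reading comes with each control period).
- vision.get_image(name): name is "side" or "top"; returns the picture (420x560x3 uint8, red, green, blue); there is no depth.
- vision.camera_params(name): a dict with "mtx" (3x3 intrinsics, pixels), "cam_to_world" (4x4, takes a point from camera to world coordinates). Camera axes: x right, y down, z forward; pixel columns grow to the right and rows downward; lengths in m; the calibration is good to about 2 mm. A picture is of the moment at which its call begins. camera_params takes no time and is no camera call.
- r.hand_in(): hands the job in, once; it reports no verdict.
The state is a dict: "t": time; "qpos": joint angles; "joint_vel": joint speeds; "tau": joint torques, N m; "eef_pos": TCP position; "ee_rot": TCP orientation; "ft_force": force on the tool from outside, world axes, zero at the start; "ft_torque": the same for the moment, N m; "gripper_width": opening from 0.0 (shut) to 1.0 (fully open).
Only numpy, scipy, OpenCV 4.12 (cv2) and the standard library are available. Lean on these libraries where they do the work, as an engineer would, in place of code of your own. Each camera call takes 0.05 s, during which the arm holds its last target. There are 200 camera calls.

## Task

Open the valve that stands on the tray by exactly one full turn: push its hand wheel round by the upright handle, counter-clockwise as seen from above, until the handle is back where it started, then leave the wheel and back off. Push gently with the fingertips or the outside of the fingers; do not grip the handle, do not shift or tip the valve, and leave the loose things round it alone.

Things in the scene. Friction and masses are not known exactly. Their poses are not given: they have to be found in the camera images.
- valve: globe valve on a loose steel base plate (180 x 110 x 14 mm), 6 to 9 kg, not fastened to the tray: friction alone holds it. Grey body with two flanged side ports, hand wheel on top, 217 mm high over all. Origin: middle of the plate's underside, on the wheel's axis; z up; x along the ports. Its place and yaw (any direction) change from run to run.
- hub (a point): centre of the hand wheel, on its upright axis, in the plane of the rim, 147 mm above the tray. Horizontal dark steel wheel: rim circle of radius 80 mm, round rim 14 mm thick (top 154 mm above the tray), three round spokes 12 mm thick, hub 38 mm across with its top 158 mm above the tray. The bright valve stem, 14 mm across, stands out of the hub to 165 mm above the tray and rises 5 mm per turn. Axes turn with the wheel; x points to the handle.
- handle: upright black round handle, 24 mm in diameter, fixed on the wheel's rim at the end of one spoke, 80 mm from the wheel's axis. Origin: centre of its foot, 156 mm above the tray; its top is 61 mm higher, 217 mm above the tray (it is full width from 6 to 56 mm above its foot). z up.
- wheel (a joint): angle of the hand wheel in rad; grows counter-clockwise seen from above (opening); the stop of the shut valve is at 0. Starts at 0.05 to 0.55; turns freely on past one turn (stop at 12). Dry friction of 0.2 N m (about 2.5 N at the handle), no spring: it stays where it is left.
- grease_tin: bystander: round grey tin, 70 mm across, 37 mm high, loose; origin under its centre
- bushing_1: bystander: small steel bushing, 21 mm across, 24 mm high, loose; origin under its centre
- v_block: bystander: steel vee block, 50 x 50 mm, 45 mm high, with a vee groove in its top, loose; origin under its centre
- ring_gauge_1: bystander: steel ring, 60 mm across, 18 mm high, loose; origin under its centre

How it is judged (in metres and radians):
On the way, in this order (a step that is already met when the one before it is completed fails the run):
1. the wheel has gone past about a third of a turn, with the fingers pushing on the handle (value of joint wheel between 2.2 and 5 rad and contact force between the fingers and handle above 0.2 N), for 0.05 s.
2. the wheel is near the end of its turn, with the fingers pushing on the handle (value of joint wheel above 5.2 rad and contact force between the fingers and handle above 0.2 N), for 0.05 s.
At the end, for the whole second after the job is handed in: The wheel is at rest, opened counter-clockwise by one full turn, with the handle within 18 mm (13 degrees) of where it started; the valve stands upright within 15 mm of its start; the tin, bushing, vee block and ring lie within 30 mm of theirs (value of joint wheel between 6.05 and 7.1 rad and distance of handle from where it was at the start of the episode below 0.018 m and velocity of joint wheel between -0.05 and 0.05 rad/s and distance of valve from where it was at the start of the episode below 0.015 m and angle between valve's own z axis and vertical below 0.05 rad and distance of each of grease_tin, bushing_1, v_block, ring_gauge_1 from where it was at the start of the episode below 0.03 m); the robot touches nothing.
It fails at once if the handle is gripped (it stands midway between the finger pads while they touch it) (horizontal distance between the grasp point and handle below 0.014 m and z of the grasp point in the frame of handle below 0.068 m and contact force between the fingers and handle above 0.5 N).
It fails at once if the handle is pushed with more than 30 N (contact force between the fingers and handle above 30 N).
It fails at once if the valve is lifted, tipped or shifted by more than 20 mm (distance of valve from where it was at the start of the episode above 0.02 m or angle between valve's own z axis and vertical above 0.1 rad or height (world z) of valve above 0.008 m).
It fails at once if the tin, bushing, vee block or ring is disturbed (moved more than 30 mm) (distance of any of grease_tin, bushing_1, v_block, ring_gauge_1 from where it was at the start of the episode above 0.03 m).
It also fails if it takes over 67 s, if anything falls off the work surface, if the arm or the gripper's body presses on something with over 40 N, if the wrist force passes 120 N, or if a joint passes its speed limit or range.

## Working session

There is one attempt and no reset: what is moved stays moved. The work goes in short steps, Python scripts to look and compute and a shell command to move; the robot and the scene stay as the last step left them, time stands still between calls to the robot, and variables do not carry over. Pictures are saved under pics/ and viewed, about 8 in all and at most 12, crops included, and the job is handed in when it is done.

```bash
ls; mkdir -p pics; python3 - <<'E'
from bench import state, vision
import cv2,numpy as np
s=state();print({k:np.round(v,3).tolist() for k,v in s.items()})
for n in("top","side"):
    p=vision.camera_params(n);print(n,np.round(p["mtx"],1).tolist(),np.round(p["cam_to_world"],3).tolist())
    cv2.imwrite(f"pics/{n}0.png",vision.get_image(n)[:,:,::-1])
E
```

```text
pics
{'t': 0.0, 'qpos': [-78.552, 26.835, -0.663, 91.879, 0.343, 61.387, -3.225], 'joint_vel': [0.049, -0.044, -0.051, 0.034, -0.009, 0.013, -0.013], 'tau': [0.001, -52.058, -0.013, -24.375, -0.057, 0.017, 0.0], 'eef_pos': [0.156, 0.63, 0.214], 'ee_rot': [-90.007, 0.098, 76.083], 'ft_force': [-0.493, -1.189, -0.312], 'ft_torque': [-0.001, 0.031, 0.023], 'gripper_width': 0.997}
top [[514.4, 0.0, 283.2], [0.0, 514.4, 215.5], [0.0, 0.0, 1.0]] [[0.017, -0.98, 0.198, 0.272], [-1.0, -0.013, 0.02, -0.034], [-0.017, -0.198, -0.98, 1.315], [0.0, 0.0, 0.0, 1.0]]
side [[423.3, 0.0, 274.1], [0.0, 423.3, 209.8], [0.0, 0.0, 1.0]] [[1.0, -0.019, -0.017, 0.516], [0.007, -0.464, 0.886, -0.909], [-0.025, -0.885, -0.464, 0.579], [0.0, 0.0, 0.0, 1.0]]
```

View pics/top0.png

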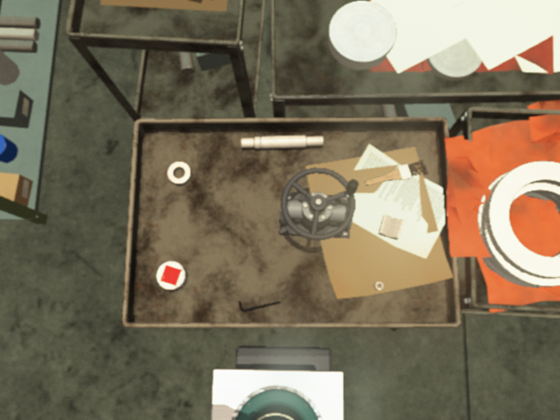

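View pics/side0.png

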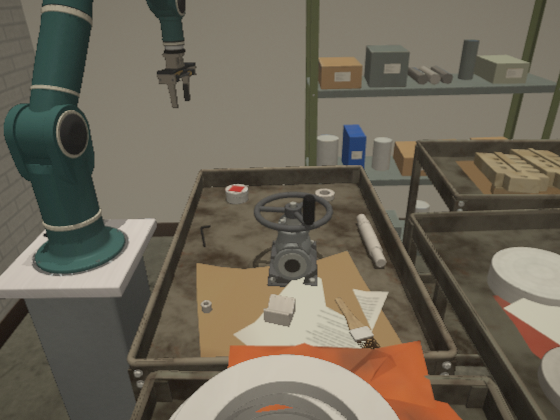

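The top view shows the wheel centred near (318,203), with the handle to its upper right near (351,186). In the side view the wheel is near (293,212) and the handle near (309,208). I'll zoom in to measure both.

```bash
python3 - <<'E'
import cv2,numpy as np
a=cv2.imread("pics/top0.png")[155:265,265:375];b=cv2.imread("pics/side0.png")[180:290,240:350]
o=np.hstack([cv2.resize(x,(396,396),interpolation=cv2.INTER_CUBIC) for x in(a,b)])
o=cv2.convertScaleAbs(o,alpha=1.8,beta=10)
cv2.imwrite("pics/crop.png",o)
E
```

```text
(no output)
```

View pics/crop.png

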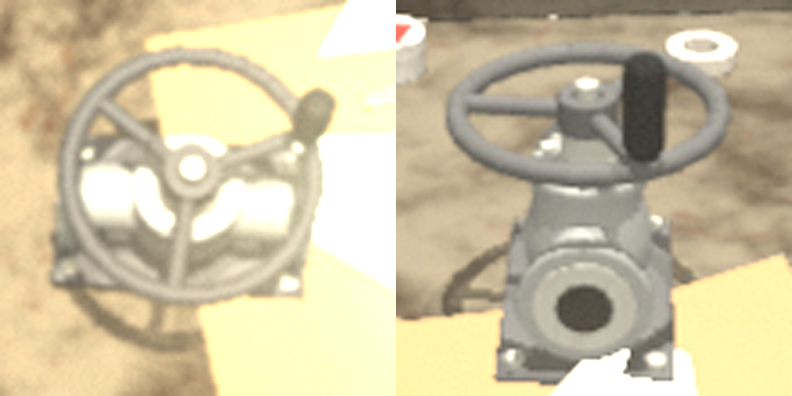

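Top crop: the stem top is at about (193,168) and the rim spans columns 58–322 and rows 47–303. The handle runs from its top near (320,103) to its foot near (308,128). Side crop: stem (192,85), handle axis at column 249 from about row 60 to row 155. Next I fit the hub position and the handle angle.

```bash
cat >fit.py <<'E'
import numpy as np,cv2
from scipy.optimize import least_squares
from bench import vision
P={n:vision.camera_params(n) for n in("top","side")}
def proj(n,X):
    T=np.linalg.inv(P[n]["cam_to_world"]);c=np.atleast_2d(X)@T[:3,:3].T+T[:3,3]
    u=c@P[n]["mtx"].T;return u[:,:2]/u[:,2:]
def handle(p,z):return [p[0]+.08*np.cos(p[2]),p[1]+.08*np.sin(p[2]),z]
def ring(p,r,z):
    a=np.linspace(0,2*np.pi,180);return np.c_[p[0]+r*np.cos(a),p[1]+r*np.sin(a),0*a+z]
E
python3 - <<'E'
from fit import *
t=lambda c,r:np.array([265+c/3.6,155+r/3.6]);s=lambda c,r:np.array([240+c/3.6,180+r/3.6])
def res(p):
    o=[proj("top",[p[0],p[1],.165])[0]-t(193,168),proj("side",[p[0],p[1],.165])[0]-s(192,84),
       proj("top",handle(p,.213))[0]-t(320,103),proj("side",handle(p,.213))[0]-s(249,62),proj("side",handle(p,.163))[0]-s(249,152)]
    a=proj("top",ring(p,.087,.147));o+=[(a.min(0)+a.max(0))/2-t(190,175)]
    a=proj("side",ring(p,.087,.147));o+=[(a.min(0)+a.max(0))/2-s((447+730)/2-396,112)]
    return np.concatenate(o)
f=least_squares(res,[.5,-.1,-.5]);p=f.x
print(p,np.degrees(p[2]),handle(p,0)[:2]);print(f.fun.reshape(-1,2).round(1).tolist())
o=[]
for n,(x,y) in(("top",(265,155)),("side",(240,180))):
    im=cv2.resize(cv2.imread(f"pics/{n}0.png")[y:y+110,x:x+110],(396,396))
    for q in(ring(p,.08,.147),np.array([handle(p,.156),handle(p,.217)]),np.array([[p[0],p[1],.147],handle(p,.147)])):
        cv2.polylines(im,[np.int32((proj(n,q)-[x,y])*3.6)],False,(0,255,0),1)
    o.append(im)
cv2.imwrite("pics/fit.png",np.hstack(o))
E
```

```text
[ 0.54044766 -0.09073705 -1.19010172] -68.1878055748685 [np.float64(0.570172899387643), np.float64(-0.16500958887843897)]
[[-0.0, -1.2], [-0.8, 0.0], [-0.5, -0.8], [-0.3, 1.1], [-0.7, -1.6], [0.5, -0.9], [-0.7, 1.2]]
```

View pics/fit.png

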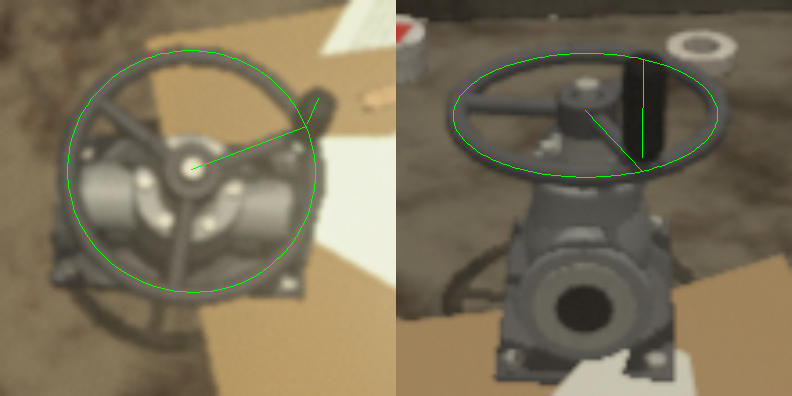

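The fit agrees to about 1 px (2–3 mm): hub (0.540,-0.091), handle at -68°, (0.570,-0.165). I'll go up with the fingers shut, over to a spot behind the handle, and twist to yaw 0.

```bash
python3 -m creep '[[[0,-0.05,0],0,1],[[0,-0.1,0],0,1],[[-0.025,-0.1,-0.05],8,1],[[-0.05,-0.1,-0.1],16,1],[[-0.07,-0.1,-0.15],24,1],[[-0.09,-0.1,-0.2],32,1],[[-0.115,-0.1,-0.25],40,1],[[-0.141,-0.1,-0.307],48,1],[[-0.19,-0.1,-0.33],56,1],[[-0.24,-0.1,-0.35],64,1],[[-0.29,-0.1,-0.37],72,1],[[-0.34,-0.1,-0.39],76,1],[[-0.39,-0.1,-0.41],76,1],[[-0.44,-0.1,-0.43],76,1],[[-0.49,-0.1,-0.455],76,1],[[-0.54,-0.1,-0.475],76,1],[[-0.59,-0.1,-0.495],76,1],[[-0.64,-0.1,-0.52],76,1],[[-0.69,-0.1,-0.54],76,1],[[-0.734,-0.1,-0.557],76,1]]' 20
python3 -m creep '[[[0,0,0],0,1],[[0,0,0],0,1],[[0,0,0],0,1]]'
cat > plan.py <<'E'
from fit import *
import sys
# pusher centre for handle angles (deg); finger half sizes 18 (x) x 10 (y), handle radius 12 mm
def centre(a,hub=(.540,-.091),hx=.018,hy=.010):
    a=np.radians(a);u=np.array([-np.sin(a),np.cos(a)]);h=np.array(hub)+.08*np.array([np.cos(a),np.sin(a)])
    lo,hi=0,.1   # ray -u: distance where circle just touches the rectangle
    for _ in range(40):
        d=(lo+hi)/2;q=np.maximum(np.abs(u*d)-[hx,hy],0)
        lo,hi=(d,hi) if np.hypot(*q)<.012 else (lo,d)
    return h-u*lo
if __name__=="__main__":
    from bench import state
    s=state();e=np.array(s["eef_pos"]);print(e.round(4),np.round(s["ee_rot"],2),np.round(s["ft_force"],2),s["t"],s["gripper_width"])
    a0,a1,n=map(float,sys.argv[1:4])
    c=np.array([centre(a) for a in np.linspace(a0,a1,int(n)+1)])
    print(c[0].round(4));print((c-c[0]).round(3).tolist())
E
python3 plan.py -68 22 15
```

```text
t: 2.6
eef_pos: [0.5203, -0.2173, 0.3144]
ee_rot: [-90.0, 0.0, 0.1]
ft_force: [0.1, -0.0, 0.7]
gripper_width: 0.003
t: 2.98
eef_pos: [0.5207, -0.2138, 0.3144]
ee_rot: [-89.9, 0.0, 0.2]
ft_force: [0.1, 0.6, -0.4]
gripper_width: 0.002
[ 0.5207 -0.2138  0.3144] [-8.994e+01  1.000e-02  2.300e-01] [ 0.13  0.62 -0.38] 2.975 0.0018482427430277781
[ 0.5401 -0.1772]
[[0.0, 0.0], [0.009, 0.0], [0.018, 0.002], [0.027, 0.005], [0.037, 0.009], [0.046, 0.015], [0.054, 0.022], [0.061, 0.029], [0.067, 0.037], [0.072, 0.045], [0.076, 0.053], [0.079, 0.061], [0.081, 0.07], [0.083, 0.078], [0.083, 0.086], [0.083, 0.094]]
```

```bash
python3 -m creep '[[[0,0.03,0.03],0,1],[[0,0.07,0.03],0,1],[[0,0.11,0.03],0,1],[[0,0.136,0.03],0,1],[[0,0.136,0.035],0,1],[[0.005,0.136,0.036],0,1],[[0.01,0.136,0.036],0,1],[[0.014,0.136,0.037],0,1],[[0.014,0.136,0.037],0,1]]'
python3 - <<'E'
from bench import vision
import cv2,numpy as np
o=[cv2.resize(vision.get_image(n)[y:y+110,x:x+110,::-1],(396,396)) for n,(x,y) in(("top",(265,155)),("side",(240,180)))]
cv2.imwrite("pics/c1.png",cv2.convertScaleAbs(np.hstack(o),alpha=1.6))
E
```

```text
t: 4.1
eef_pos: [0.5349, -0.1784, 0.179]
ee_rot: [-90.0, -0.0, 0.1]
ft_force: [0.3, -0.5, 0.1]
gripper_width: 0.005
```

View pics/c1.png

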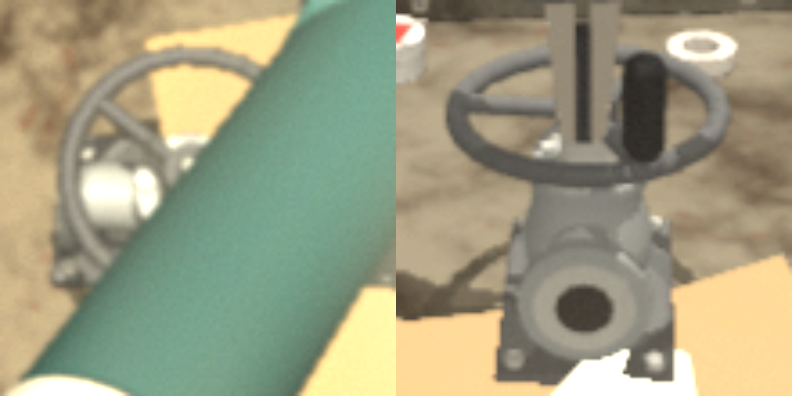

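The side view shows the shut fingers (columns 553–619) right beside the handle (left edge at column 623) and clear of the wheel. In the top view the arm hides the contact. I'll push the first quarter.

```bash
python3 -m creep '[[[0.005,0,0],0,1],[[0.014,0,0],0,1],[[0.023,0,0.002],0,1],[[0.032,0,0.005],0,1],[[0.042,0,0.009],0,1],[[0.051,0,0.015],0,1],[[0.059,0,0.022],0,1],[[0.066,0,0.029],0,1]]'
python3 plan.py -26 22 8
python3 - <<'E'
from bench import vision
import cv2,numpy as np
o=[cv2.resize(vision.get_image(n)[y:y+110,x:x+110,::-1],(396,396)) for n,(x,y) in(("top",(265,155)),("side",(240,180)))]
cv2.imwrite("pics/c2.png",cv2.convertScaleAbs(np.hstack(o),alpha=1.6))
E
```

```text
t: 5.2
eef_pos: [0.6011, -0.1489, 0.1787]
ee_rot: [-90.0, -0.0, 0.1]
ft_force: [-1.4, -3.9, 0.3]
gripper_width: 0.007
[ 0.6011 -0.1489  0.1787] [-9.002e+01 -3.000e-02  1.000e-01] [-1.37 -3.86  0.26] 5.2 0.00693071363068044
[ 0.6012 -0.1481]
[[0.0, 0.0], [0.006, 0.008], [0.011, 0.016], [0.015, 0.024], [0.018, 0.032], [0.02, 0.041], [0.021, 0.049], [0.022, 0.057], [0.022, 0.065]]
```

View pics/c2.png

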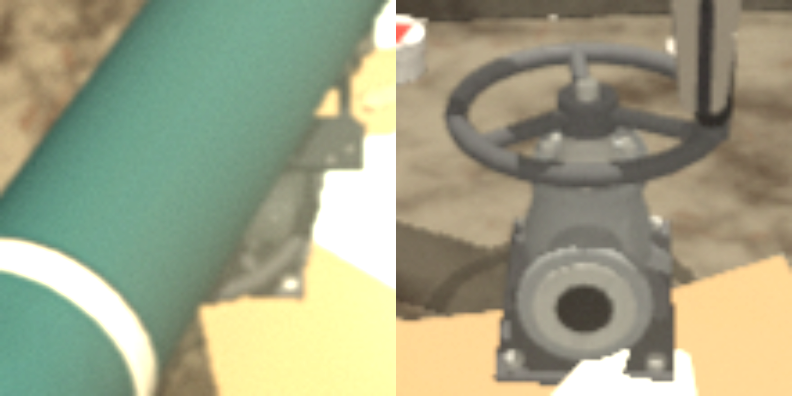

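The handle (column 715) is behind the fingers and turning, with about 4 N on it, and the valve hasn't moved. I'll carry on.

```bash
python3 -m creep '[[[0.006,0,0.008],0,1],[[0.011,0,0.016],0,1],[[0.015,0,0.024],0,1],[[0.018,0,0.032],0,1],[[0.02,0,0.041],0,1],[[0.021,0,0.049],0,1],[[0.022,0,0.057],0,1],[[0.022,0,0.065],0,1]]'
python3 plan.py 22 130 18
```

```text
t: 6.3
eef_pos: [0.6222, -0.0839, 0.1786]
ee_rot: [-90.0, -0.0, 0.1]
ft_force: [-1.9, -4.1, -0.3]
gripper_width: 0.005
[ 0.6222 -0.0839  0.1786] [-9.e+01 -0.e+00  8.e-02] [-1.94 -4.06 -0.32] 6.3 0.004526362602733478
[ 0.6231 -0.083 ]
[[0.0, 0.0], [-0.001, 0.008], [-0.002, 0.015], [-0.003, 0.021], [-0.005, 0.028], [-0.009, 0.035], [-0.013, 0.043], [-0.019, 0.05], [-0.026, 0.056], [-0.034, 0.062], [-0.042, 0.067], [-0.05, 0.071], [-0.059, 0.074], [-0.067, 0.076], [-0.075, 0.078], [-0.083, 0.078], [-0.092, 0.078], [-0.101, 0.076], [-0.11, 0.074]]
```

```bash
python3 -m creep '[[[-0.001,0,0.008],0,1],[[-0.002,0,0.015],0,1],[[-0.003,0,0.021],0,1],[[-0.005,0,0.028],0,1],[[-0.009,0,0.035],0,1],[[-0.013,0,0.043],0,1],[[-0.019,0,0.05],0,1],[[-0.026,0,0.056],0,1],[[-0.034,0,0.062],0,1],[[-0.042,0,0.067],0,1],[[-0.05,0,0.071],0,1]]'
python3 plan.py 88 202 19
```

```text
t: 7.68
eef_pos: [0.5719, -0.0128, 0.1787]
ee_rot: [-90.0, -0.0, 0.1]
ft_force: [2.7, -1.8, 0.4]
gripper_width: 0.005
[ 0.5719 -0.0128  0.1787] [-8.998e+01 -4.000e-02  1.000e-01] [ 2.74 -1.77  0.42] 7.675 0.004825422250597438
[ 0.5728 -0.0121]
[[0.0, 0.0], [-0.008, 0.003], [-0.017, 0.005], [-0.025, 0.007], [-0.033, 0.007], [-0.042, 0.007], [-0.051, 0.006], [-0.06, 0.003], [-0.069, -0.002], [-0.079, -0.008], [-0.087, -0.015], [-0.094, -0.022], [-0.1, -0.03], [-0.105, -0.038], [-0.109, -0.046], [-0.112, -0.054], [-0.114, -0.062], [-0.115, -0.071], [-0.116, -0.079], [-0.116, -0.087]]
```

```bash
python3 -m creep '[[[-0.008,0,0.003],0,1],[[-0.017,0,0.005],0,1],[[-0.025,0,0.007],0,1],[[-0.033,0,0.007],0,1],[[-0.042,0,0.007],0,1],[[-0.051,0,0.006],0,1],[[-0.06,0,0.003],0,1],[[-0.069,0,-0.002],0,1],[[-0.079,0,-0.008],0,1],[[-0.087,0,-0.015],0,1]]'
python3 plan.py 148 238 15
```

```text
t: 8.93
eef_pos: [0.4836, -0.0283, 0.1783]
ee_rot: [-89.9, 0.1, 0.1]
ft_force: [3.3, 3.8, -0.2]
gripper_width: 0.005
[ 0.4836 -0.0283  0.1783] [-89.93   0.11   0.09] [ 3.32  3.77 -0.15] 8.925 0.005244483113971783
[ 0.4859 -0.0266]
[[0.0, 0.0], [-0.007, -0.007], [-0.013, -0.015], [-0.018, -0.023], [-0.022, -0.031], [-0.025, -0.04], [-0.027, -0.048], [-0.029, -0.056], [-0.029, -0.064], [-0.029, -0.072], [-0.028, -0.08], [-0.027, -0.087], [-0.026, -0.094], [-0.024, -0.101], [-0.02, -0.108], [-0.016, -0.115]]
```

```bash
python3 - <<'E'
from bench import vision
import cv2,numpy as np
o=[cv2.resize(vision.get_image(n)[y:y+110,x:x+110,::-1],(396,396)) for n,(x,y) in(("top",(265,155)),("side",(240,180)))]
cv2.imwrite("pics/c3.png",cv2.convertScaleAbs(np.hstack(o),alpha=1.6))
E
```

```text
(no output)
```

View pics/c3.png

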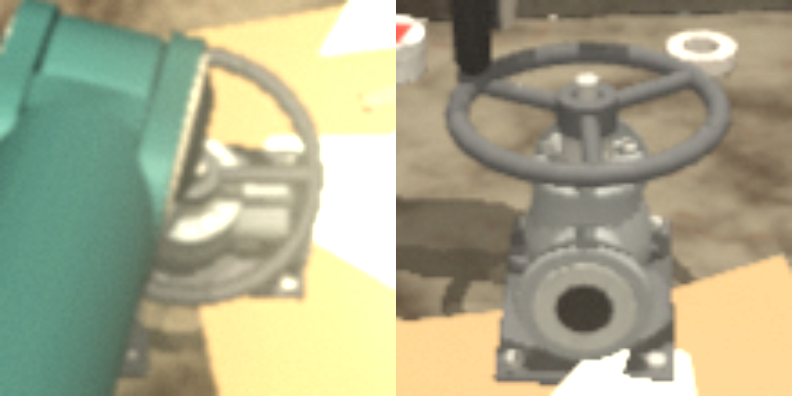

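The handle is at about 150° (side view, column 470), the fingers are behind it, and the valve is still in place. Carrying on, with a 2 mm correction.

```bash
python3 -m creep '[[[-0.005,0,-0.005],0,1],[[-0.011,0,-0.013],0,1],[[-0.016,0,-0.021],0,1],[[-0.02,0,-0.029],0,1],[[-0.023,0,-0.038],0,1],[[-0.025,0,-0.046],0,1],[[-0.027,0,-0.054],0,1],[[-0.027,0,-0.062],0,1],[[-0.027,0,-0.07],0,1],[[-0.026,0,-0.078],0,1],[[-0.025,0,-0.085],0,1],[[-0.024,0,-0.092],0,1]]'
python3 plan.py 220 292 12
```

```text
t: 10.52
eef_pos: [0.4619, -0.1198, 0.1786]
ee_rot: [-89.9, -0.0, 0.2]
ft_force: [3.0, 5.0, 0.8]
gripper_width: 0.008
[ 0.4619 -0.1198  0.1786] [-8.992e+01 -2.000e-02  1.600e-01] [2.95 4.99 0.78] 10.525 0.00824684628279117
[ 0.4603 -0.1204]
[[0.0, 0.0], [0.002, -0.007], [0.005, -0.014], [0.01, -0.021], [0.015, -0.028], [0.022, -0.035], [0.03, -0.041], [0.039, -0.046], [0.047, -0.049], [0.055, -0.052], [0.064, -0.055], [0.072, -0.056], [0.08, -0.057]]
```

```bash
python3 -m creep '[[[0.002,0,-0.007],0,1],[[0.005,0,-0.014],0,1],[[0.009,0,-0.021],0,1],[[0.014,0,-0.028],0,1],[[0.021,0,-0.035],0,1],[[0.029,0,-0.041],0,1],[[0.038,0,-0.046],0,1],[[0.046,0,-0.049],0,1],[[0.054,0,-0.052],0,1],[[0.062,0,-0.055],0,1],[[0.068,0,-0.056],0,1],[[0.068,0,-0.056],0,1]]'
python3 plan.py 286 292 1
python3 - <<'E'
from bench import vision
import cv2,numpy as np
o=[cv2.resize(im[180:290,240:350],(396,396)) for im in(cv2.imread("pics/side0.png"),vision.get_image("side")[:,:,::-1])]
cv2.imwrite("pics/c4.png",cv2.convertScaleAbs(np.hstack(o),alpha=1.6))
E
```

```text
t: 12.02
eef_pos: [0.5305, -0.177, 0.1788]
ee_rot: [-90.1, -0.1, 0.1]
ft_force: [0.3, 0.4, -1.2]
gripper_width: 0.006
[ 0.5305 -0.177   0.1788] [-9.008e+01 -1.000e-01  9.000e-02] [ 0.33  0.35 -1.2 ] 12.025 0.005677031923965647
[ 0.5321 -0.1765]
[[0.0, 0.0], [0.008, -0.001]]
```

View pics/c4.png

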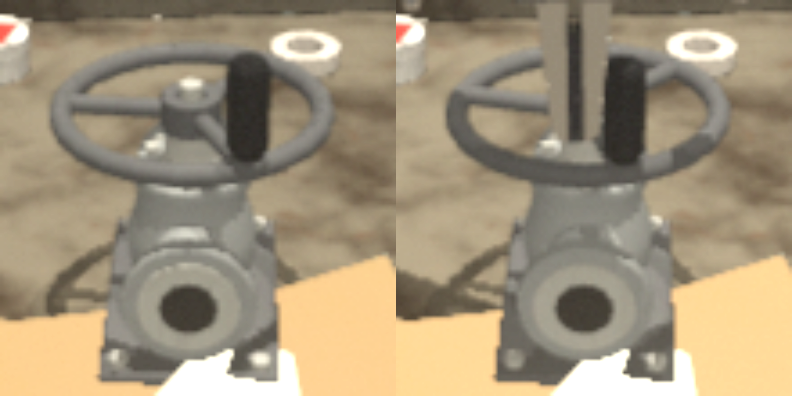

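The handle is at column 229 (625-396) against 249 at the start, so about 11 mm short. The valve is unmoved. I'll push 11 mm more, back off sideways, then rise clear.

```bash
python3 -m creep '[[[0.004,0,0],0,1],[[0.008,0,0],0,1],[[0.011,0,0],0,1],[[0.011,0,0],0,1],[[0.005,0,0],0,1],[[-0.01,0,-0.005],0,1],[[-0.02,0,-0.01],0,1],[[-0.02,-0.04,-0.01],0,1],[[-0.02,-0.09,-0.01],0,1],[[-0.02,-0.13,-0.01],0,1],[[-0.03,-0.13,0.04],0,1],[[-0.03,-0.13,0.1],0,1],[[-0.03,-0.13,0.16],0,1],[[-0.03,-0.13,0.22],0,1],[[-0.03,-0.13,0.28],0,1],[[-0.03,-0.13,0.34],0,1],[[-0.03,-0.13,0.38],0,1],[[-0.03,-0.13,0.38],0,1],[[-0.03,-0.13,0.38],0,1]]'
python3 - <<'E'
from bench import vision
import cv2,numpy as np
T,S=[vision.get_image(n)[:,:,::-1] for n in("top","side")]
t0,s0=[cv2.imread(f"pics/{n}0.png") for n in("top","side")]
c=lambda im,x,y:cv2.resize(im[y:y+110,x:x+110],(290,290))
o=np.vstack([np.hstack([c(t0,265,155),c(s0,240,180)]),np.hstack([c(T,265,155),c(S,240,180)])])
cv2.imwrite("pics/end.png",cv2.convertScaleAbs(o,alpha=1.6))
d=cv2.absdiff(S,s0).max(2)[180:340,180:350];print((d>40).sum())
E
```

```text
t: 14.45
eef_pos: [0.4989, 0.2019, 0.3086]
ee_rot: [-90.0, -0.0, -0.0]
ft_force: [0.4, -1.2, -0.4]
gripper_width: 0.006
386
```

View pics/end.png

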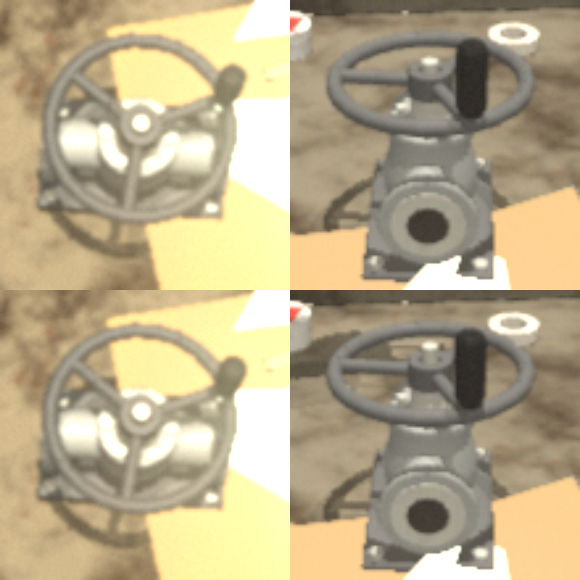

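The handle is back within about 1–2 mm of its start: side column 471 against 472, and the same spot in the top view. The stem has risen and the valve and bystanders look unmoved, so I'm handing in.

```bash
python3 -c "
from bench import r
print(r.hand_in())"
```

```text
the job is handed in; nothing more can be done
None
```

The valve is opened by one full turn, and I handed the job in at about 14.5 s of the 67 s allowed. The hand-in gives no verdict, so the result rests on my own checks.

- **Push:** I pushed the handle counter-clockwise with the outside of the shut fingers, then backed off sideways and up. Each stop I checked showed about 6 N or less on the tool, but I did not log the force between stops. The handle was about 11 mm short on the first pass, so I added one small push.
- **Last images:** Against the first pictures, the handle is within about 2 mm of its start and the stem has risen. The valve shows no visible shift or tilt.
- **Not checked as closely:** In the final crops the ring and the tin's edge are in place; the vee block and bushing were out of view. The fingers stayed about 0.18 m above the tray while pushing, well above all four.
- **Disagreement:** The first position fit was off by 1–2 pixels (about 2–3 mm) between the two cameras. It did not affect the final check, which compares images from the same camera.

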